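# Back up the fuse module and open its push-and-turn canister

### The job

The loose fuse module, with the aluminium fuse canister standing in it, has been left a few centimetres away from the fixed organiser: push it along the bench until its end sits flush, face to face, against the end of the organiser, so that it is backed up. Then open the canister: press its push-and-turn safety cap down, keep it down and twist it anticlockwise (seen from above) until it is free, and lift it off. Finish while holding the cap in the gripper, level and about 6 cm straight above the open canister, with the module still upright and against the organiser and the other things on the bench left where they are.

Things in the scene. Friction and masses are not known exactly. Their poses are not given: they have to be found in the camera images.
- organiser: Open grey plastic organiser with three cells in a row, screwed to the bench: 90 mm (its x) by 160 mm (its y) by 35 mm tall. Origin at the centre of its underside on the bench. Its -y end faces the fuse module.
- organiser_end (a point): Centre of the organiser's flat -y end face, 17.5 mm above the bench, axes as the organiser's: the face is 90 mm wide (along x) and 35 mm tall, and its outward normal is -y.
- fuse_module: Loose grey plastic module, 0.4 to 0.6 kg with the aluminium canister fast in it: base 90 mm (its x) by 140 (y) by 35 tall, origin at the centre of the underside. The 49 mm canister stands 26 mm towards +y from the origin; the -y part is an open tray (82 x 56 mm inside, 4 mm walls). Slides on the bench. Starts 25 to 60 mm off the organiser, yaw within 0.12 rad of its yaw.
- module_end (a point): Centre of the module's flat +y end face (70 mm from its origin, 17.5 mm above the bench), the face that has to come against organiser_end; axes as the module's.
- module_tray_end (a point): Centre of the module's flat -y end face, the outside of the tray's end wall (90 mm wide, 35 mm tall), 17.5 mm above the bench: the place to push towards +y. The side of the cap stands 69 mm further towards +y than this face. A centred push may leave the module askew with one corner touching; pushing on the side that lags squares it up. Pushes take 5 to 18 N.
- canister_mouth (a point): Centre of the canister's open mouth, 105 mm above the module's underside, inside the cap while that is on; axes as the module's. Cap lock: three lugs under notched ledges on the neck. Locked, the cap cannot be lifted, nor turned over 4 degrees. Pressed down 4.5 mm or more it turns anticlockwise from above; at 47 to 90 degrees of turn (aim for 70) the lugs are clear and it lifts straight off.
- cap_mid (a point): Middle of the round ribbed aluminium cap, half-way up its axis: 54 mm diameter, 34 mm tall; z up its axis, x to a small dark mark on its top. Locked, it is 3 mm above canister_mouth and its x is the module's. Wider than the canister, so fingers may reach below it. A spring pushes it up: 5 N, plus 1 N per mm pressed, bottoming at 8.5 mm (13 N). About 70 g.

How it is judged (in metres and radians):
On the way, in this order (a step that is already met when the one before it is completed fails the run):
1. the module's end is flush against the organiser's end, with the cap still on and locked (y of module_end in the frame of organiser_end above -0.003 m and x of module_end in the frame of organiser_end between -0.03 and 0.03 m and angle between the x axis of fuse_module and the x axis of organiser, either way round below 0.05 rad and angle between fuse_module's own z axis and vertical below 0.05 rad and angle between the x axis of cap_mid and the x axis of fuse_module, either way round below 0.2 rad and distance between cap_mid and canister_mouth below 0.008 m), for 0.2 s.
2. the cap is pressed down clear of its lock, not yet turned (z of cap_mid in the frame of canister_mouth below -0.0008 m and angle between the x axis of cap_mid and the x axis of fuse_module, either way round below 0.3 rad and contact force between the fingers and cap above 1 N), for 0.05 s.
3. the cap is twisted free of its lock while still on the neck (angle between the x axis of cap_mid and the x axis of fuse_module, either way round above 0.7 rad and distance between cap_mid and canister_mouth below 0.012 m), for 0.05 s.
At the end, for the whole second after the job is handed in: The cap is held still in the fingers, touching nothing else, level (0.2 rad), its lower edge 30 to 143 mm above the canister's mouth, its axis within 30 mm of it; the module stands upright, its end against the organiser's (gap under 5 mm, 0.07 rad, 30 mm sideways) (z of cap_mid in the frame of canister_mouth between 0.047 and 0.16 m and horizontal distance between cap_mid and canister_mouth below 0.03 m and angle between cap_mid's own z axis and vertical below 0.2 rad and contact force between the fingers and cap above 1 N and contact force between cap and fuse_module below 0.05 N and linear speed of cap below 0.03 m/s and y of module_end in the frame of organiser_end above -0.005 m and x of module_end in the frame of organiser_end between -0.03 and 0.03 m and angle between the x axis of fuse_module and the x axis of organiser, either way round below 0.07 rad and angle between fuse_module's own z axis and vertical below 0.05 rad and linear speed of fuse_module below 0.02 m/s); the arm keeps its last pose, push and grip.
It fails at once if the module is tipped (angle between fuse_module's own z axis and vertical above 0.2 rad).
It fails at once if a bystander is moved by more than 15 mm (distance of any of ferrite_core, switch_housing, panel_bracket, jumper_carrier, heat_sink, screwdriver from where it was at the start of the episode above 0.015 m).
It also fails if it takes over 67 s, if anything falls off the work surface, if the arm or the gripper's body presses on something with over 40 N, if the wrist force passes 120 N, or if a joint passes its speed limit or range.

### The arm

A 6-joint arm with a two-finger parallel gripper is mounted at the origin on the work surface. World frame = base frame: x ahead of the robot, y to its left, z up, the work surface at z = 0. Lengths are in mm, angles in degrees, forces in N, time in s.
With the tool pointing down it reaches from about 300 to 850 mm from the base axis. Payload 4.2 kg.
Tool frame: the origin (TCP) lies midway between the tips of the shut fingers; the grasp point (between the pads) lies 19 mm behind it; z points along the fingers, x is the direction in which the jaws open and shut, and the axes are right-handed (so a half turn about z gives the same grasp; the last joint's range is limited). The gripper opens to 91 mm and grips with 3 to 60 N. Pads are 32 mm wide; open, the fingers measure 118 mm over their backs; the gripper's body (76 mm by 178 mm) begins 60 mm behind the grasp point.
Start: joints at [63.942, 18.312, 89.639, -0, 72.044, -1.146], TCP at [242.211, 521.514, 213.976] pointing down, gripper open.
Joint ranges: [-177.97, 177.97], [-48.28, 115.42], [12.27, 149.76], [-77.06, 257.06], [2.81, 150.46], [-146.56, 146.56]. Speed limits (degrees/s): [147.25, 147.25, 180, 180, 180, 180].

### API

Orientations are given as [roll, pitch, yaw] about the fixed x, y, z axes, in that order (R = Rz(yaw) Ry(pitch) Rx(roll)).
In Python, from workcell import env gives the robot as it stands. The module is installed in compiled form; this text tells all that it offers.
- The arm moves only by the tool drive_tool, never from a script. Its argument "series" is a list of rows, each a list of 3 entries, a list of its own where there are three numbers: the closure, from 0 (fully open) to 1 (shut), then the shift along the tool's x, y, z in mm, then the turn, a rotation vector about the tool's x, y, z in rad. In form: [[gripper, [dx, dy, dz], [rx, ry, rz]], ...]. A call has exactly 5 rows; each row is the pose to reach, as a shift and turn from the pose commanded when the call began, along the tool's axes at that moment; what a row does not reach only later rows make up. A row lasts 1/10 s, in which the tool goes at most 50 mm and 8.59 degrees, less where a joint would pass 70% of its speed; a pose out of reach is approached as far as the arm can. A call with a gripper value outside its range is refused whole. The fingers move at their own pace and stop on an object; "squeeze" is the grip in N (left out, the last holds). Time passes only in rows, so rows that repeat a pose let the fingers close, or fill a call up. It gives the time, the measured TCP pose, the force and the opening at its end, in the units of the state.
- env.state(): the state, without advancing time (a new reading comes with each control period).
- env.grab_frame(name): name is "scene" or "top" or "wrist"; returns a dict with "image" (420x560x3 uint8, red, green, blue), "K" (3x3 intrinsics, pixels), "origin" and "orientation" of the camera in the world. Camera axes: x right, y down, z forward; pixel columns grow to the right and rows downward; lengths in mm; the calibration is good to about 2 mm. A picture is of the moment at which its call begins. There is no depth.
- env.job_done(): hands the job in, once; it reports no verdict.
The state is a dict: "time_s": time; "qpos": joint angles; "qvel": joint speeds; "effort": joint torques, N m; "ee_pos": TCP position; "ee_rot": TCP orientation; "force": force on the tool from outside, world axes, zero at the start; "torque": the same for the moment, N m; "gripper_width": finger opening in mm.
Only numpy, scipy, OpenCV 4.12 (cv2) and the standard library are available. Lean on these libraries where they do the work, as an engineer would, in place of code of your own. Each camera call takes 0.05 s, during which the arm holds its last target.

## Working session

There is one attempt and no reset: what is moved stays moved. The work goes in short steps, Python scripts to look and compute and a tool call to move; the robot and the scene stay as the last step left them, time stands still between calls to the robot, and variables do not carry over. Pictures are saved under pics/ and viewed, and the job is handed in when it is done.

Besides the shell and the picture viewer there is one more tool, called after "Request:" by a JSON object that holds its "name" and its "arguments", one argument or row to a line. drive_tool: Moves the arm, as the interface text tells. Its arguments: {"type":"object","properties":{"series":{"type":"array","items":{"type":"array"}},"squeeze":{"type":"number"}},"required":["series"]}

```bash
mkdir -p pics; cat > h.py <<'E'
from workcell import env
import numpy as np, cv2, json
from scipy.spatial.transform import Rotation as R
def grab(n,f):
    g=env.grab_frame(n); cv2.imwrite(f'pics/{f}.png',g['image'][:,:,::-1])
    json.dump({k:np.array(g[k]).tolist() for k in('K','origin','orientation')},open(f'pics/{f}.json','w')); return g
def cam(f):
    d=json.load(open(f'pics/{f}.json')); K=np.array(d['K']);o=np.array(d['origin']);r=np.array(d['orientation'])
    if r.shape!=(3,3): r=R.from_euler('xyz',r,degrees=True).as_matrix()
    return K,o,r
def pix2w(f,uv,z):
    K,o,r=cam(f); d=r@np.linalg.inv(K)@np.array([uv[0],uv[1],1.]); return o+d*(z-o[2])/d[2]
def w2pix(f,p):
    K,o,r=cam(f); q=K@(r.T@(np.array(p)-o)); return q[:2]/q[2]
def crop(f,x0,y0,x1,y1,s,out):
    im=cv2.imread(f'pics/{f}.png')[y0:y1,x0:x1]; cv2.imwrite(f'pics/{out}.png',cv2.resize(im,None,fx=s,fy=s,interpolation=cv2.INTER_CUBIC))
E
python3 - <<'E'
from h import *
for n in('scene','top','wrist'):
    g=grab(n,n+'0'); print(n,g['origin'],g['orientation'],g['K'])
print(env.state())
E
```

```text
scene [995.81465861 -21.70299752 759.09113688] [-146.44238202   -0.38803946   77.23925257] [[447.4380732    0.         281.24363127]
 [  0.         447.4380732  205.61035181]
 [  0.           0.           1.        ]]
top [454.28491993  75.38295216 909.70226117] [-172.94442173   -0.32512773  -88.57678643] [[481.63875887   0.         288.26365564]
 [  0.         481.63875887 206.64671625]
 [  0.           0.           1.        ]]
wrist [166.08655291 556.44300687 383.84638228] [1.62899010e+02 5.72383689e-02 6.51135084e+01] [[357.41925192   0.         282.99384971]
 [  0.         357.41925192 208.87842445]
 [  0.           0.           1.        ]]
{'time_s': 0.15, 'qpos': array([ 6.39434237e+01,  1.83435593e+01,  8.96883395e+01,  6.08577085e-04,
        7.20448444e+01, -1.14587039e+00]), 'qvel': array([-0.09958426, -0.13766162, -0.19136082, -0.02284553, -0.09911318,
       -0.03578394]), 'effort': array([-1.07697886e-04, -4.12775981e+01, -2.32154131e+01,  7.26090465e-02,
        4.33778332e-02, -1.24717726e-04]), 'ee_pos': array([242.02700272, 521.17598342, 213.32371665]), 'ee_rot': array([-1.79997887e+02,  7.67162234e-02,  6.50891075e+01]), 'force': array([ 0.24861273, -0.08191238,  0.07125034]), 'torque': array([0.01281072, 0.0287685 , 0.04207092]), 'gripper_width': 91.3798960599223}
```

View pics/top0.png

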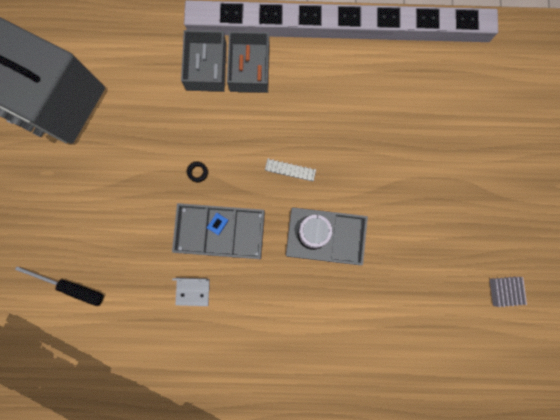

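View pics/scene0.png

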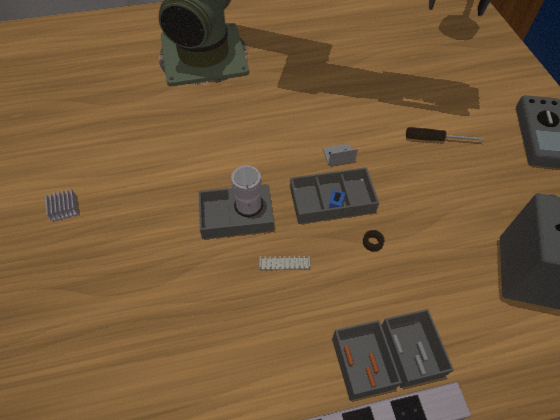

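View pics/wrist0.png

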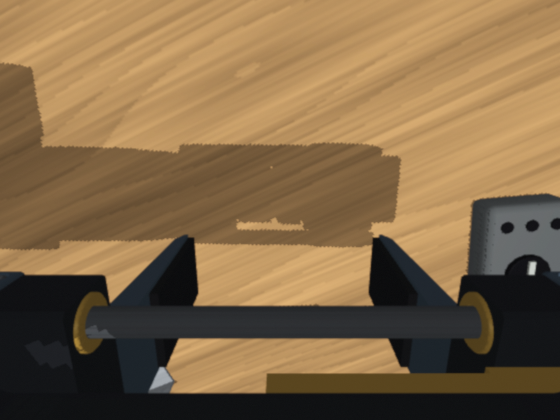

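The top view shows the organiser at about px (175–264, 205–258), the module at (288–366, 209–263) and the cap near (316, 231). The connector strip and the bracket lie close to the organiser. I'll enlarge it to read the corners.

```bash
python3 - <<'E'
from h import *
crop('top0',165,195,275,270,7,'c1'); crop('top0',280,200,375,270,8,'c2')
E
```

```text
(no output)
```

View pics/c1.png

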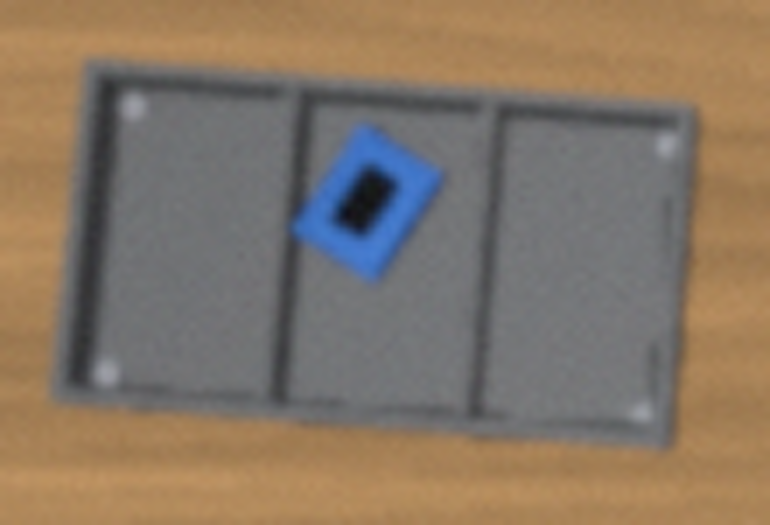

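View pics/c2.png

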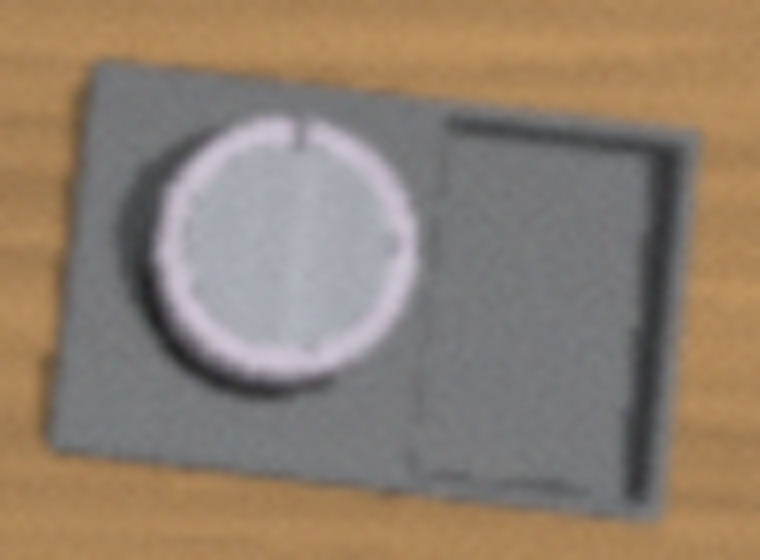

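```bash
python3 - <<'E'
from h import *
def rep(n,c,s,ox,oy,L):
    P=np.array([pix2w('top0',(u/s+ox,v/s+oy),35.)[:2] for u,v in c])
    print(n,P.round(1).tolist()); 
    # order: (+y,+x),( -y,+x),(-y,-x),(+y,-x)
    M=np.array([[45,L/2],[45,-L/2],[-45,-L/2],[-45,L/2]])
    Pc=P-P.mean(0); a=np.arctan2((M[:,0]*Pc[:,1]-M[:,1]*Pc[:,0]).sum(),(M*Pc).sum())
    print(' centre',P.mean(0).round(1),'yaw',np.degrees(a).round(2), 'edges',[round(float(np.linalg.norm(P[i]-P[i-1])),1) for i in range(4)])
    return P.mean(0),a
oc,oa=rep('org',[(88,62),(696,105),(668,445),(55,400)],7,165,195,160)
mc,ma=rep('mod',[(97,62),(703,133),(655,518),(50,448)],8,280,200,140)
r=lambda a:np.array([[np.cos(a),-np.sin(a)],[np.sin(a),np.cos(a)]])
oe=oc+r(oa)@[0,-80]; me=mc+r(ma)@[0,70]
print('oe',oe,'me',me,'me in oe',r(oa).T@(me-oe),'tray end',mc+r(ma)@[0,-70],'can',mc+r(ma)@[0,26])
print('cap from px', pix2w('top0',(280+287/8,200+250/8),35+70+20))
print('goal module centre',oc+r(oa)@[0,-150],'goal can',oc+r(oa)@[0,-124])
E
```

```text
org [[562.6, 275.6], [555.4, 116.5], [466.9, 121.0], [474.5, 279.5]]
 centre [514.9 198.1] yaw -2.68 edges [88.2, 159.3, 88.5, 158.6]
mod [[560.8, 66.0], [548.0, -72.8], [460.4, -62.3], [472.7, 74.5]]
 centre [510.5   1.4] yaw -5.48 edges [88.5, 139.3, 88.2, 137.4]
oe [511.1078832  118.23424624] me [517.16030547  71.04133278] me in oe [  8.25546066 -46.85776632] tray end [503.78587126 -68.31836193] can [512.95691186  27.24257159]
cap from px [512.19578248  27.29364596 125.        ]
goal module centre [507.83032858  48.31101951] goal can [509.04770601  74.28250372]
```

```bash
cat >> h.py <<'E'
def delta(p,yaw):
    s=env.state(); T=R.from_euler('xyz',[180,0,s['ee_rot'][2]],degrees=True)
    d=T.inv().apply(np.array(p)-s['ee_pos']); dy=(yaw-s['ee_rot'][2]+180)%360-180
    print('t',round(s['time_s'],2),'pos',s['ee_pos'].round(1),'yaw',s['ee_rot'].round(2),'w',round(s['gripper_width'],1),'F',s['force'].round(1)); print('shift',d.round(1),'rz',round(-np.radians(dy),3))
E
python3 -c "
from h import *
delta((500,-115,150),-2.7)"
```

```text
t 0.15 pos [242.  521.2 213.3] yaw [-1.800e+02  8.000e-02  6.509e+01] w 91.4 F [ 0.2 -0.1  0.1]
shift [-468.3  501.9   63.3] rz 1.183
```

Request:
{"name": "drive_tool", "arguments": {
  "series": [
    [0.4,[-168,180,0],[0,0,0.7]],
    [0.4,[-168,180,0],[0,0,0.7]],
    [0.4,[-168,180,0],[0,0,0.7]],
    [0.4,[-168,180,0],[0,0,0.7]],
    [0.4,[-168,180,0],[0,0,0.7]]
  ],
  "squeeze": 40
}}

```text
time_s: 0.65
ee_pos: [334.9, 291.2, 213.8]
ee_rot: [180.0, 0.0, 24.7]
force: [-0.1, 0.8, 1.0]
gripper_width: 55.6
```

```bash
python3 -c "
from h import *
delta((500,-115,150),-2.7)"
```

```text
t 0.65 pos [334.9 291.2 213.8] yaw [179.98   0.    24.72] w 55.6 F [-0.1  0.8  1. ]
shift [-19.9 438.1  63.8] rz 0.479
```

Request:
{"name": "drive_tool", "arguments": {
  "series": [
    [0.4,[-10,235,0],[0,0,0.48]],
    [0.4,[-10,235,0],[0,0,0.48]],
    [0.4,[-10,235,0],[0,0,0.48]],
    [0.4,[-10,235,0],[0,0,0.48]],
    [0.4,[-10,235,0],[0,0,0.48]]
  ]
}}

```text
time_s: 1.15
ee_pos: [425.4, 73.4, 213.9]
ee_rot: [180.0, -0.0, -2.7]
force: [0.3, 0.4, 0.3]
gripper_width: 54.9
```

```bash
python3 -c "
from h import *
delta((500,-115,100),-2.7)"
```

```text
t 1.15 pos [425.4  73.4 213.9] yaw [ 1.7998e+02 -2.0000e-02 -2.6500e+00] w 54.9 F [0.3 0.4 0.3]
shift [ 83.3 184.7 113.9] rz 0.001
```

Request:
{"name": "drive_tool", "arguments": {
  "series": [
    [0.4,[83,185,0],[0,0,0]],
    [0.4,[83,185,0],[0,0,0]],
    [0.4,[83,185,0],[0,0,0]],
    [0.4,[83,185,0],[0,0,0]],
    [0.4,[83,185,80],[0,0,0]]
  ]
}}

```text
time_s: 1.65
ee_pos: [506.6, -117.9, 168.8]
ee_rot: [179.7, -1.0, -2.8]
force: [0.2, 0.8, -1.1]
gripper_width: 54.8
```

```bash
python3 -c "
from h import *
delta((502,-113,12),-2.7)"
```

```text
t 1.65 pos [ 506.6 -117.9  168.8] yaw [179.7   -1.    -2.82] w 54.8 F [ 0.2  0.8 -1.1]
shift [ -4.9  -4.7 156.8] rz -0.002
```

Request:
{"name": "drive_tool", "arguments": {
  "series": [
    [0.4,[2,0,50],[0,0,0]],
    [0.4,[2,0,100],[0,0,0]],
    [0.4,[2,0,130],[0,0,0]],
    [0.4,[2,0,145],[0,0,0]],
    [0.4,[2,0,145],[0,0,0]]
  ]
}}

```text
time_s: 2.15
ee_pos: [499.2, -111.0, 16.5]
ee_rot: [-179.9, 0.3, -2.5]
force: [-0.6, -0.1, 0.2]
gripper_width: 54.9
```

```bash
python3 -c "
from h import *
grab('top','t1');grab('scene','s1')
delta((503,-90,12),-2.7)"
```

```text
t 2.25 pos [ 501.6 -111.6   19.2] yaw [-1.80e+02 -1.00e-02 -2.52e+00] w 55.2 F [-0.1 -0.3 -0.4]
shift [  0.5 -21.6   7.2] rz 0.003
```

View pics/t1.png

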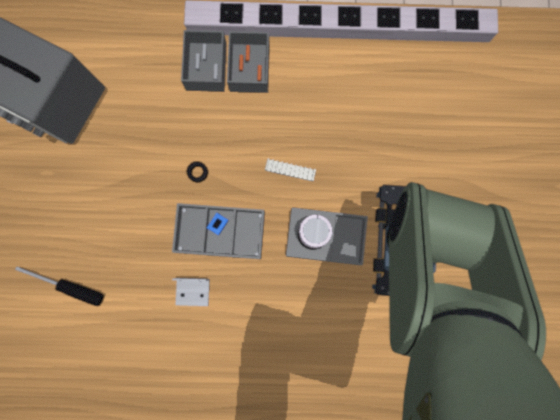

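View pics/s1.png

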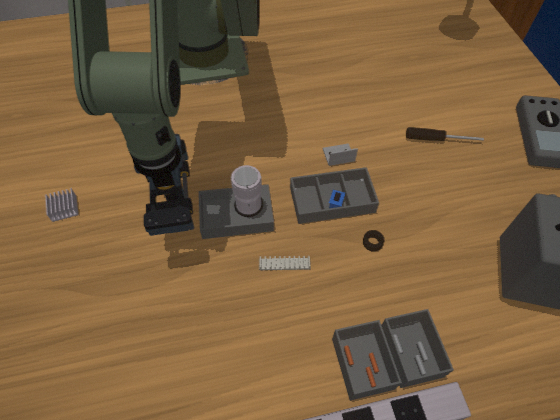

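Request:
{"name": "drive_tool", "arguments": {
  "series": [
    [0.4,[0,-3,7],[0,0,0]],
    [0.4,[0,-8,7],[0,0,0]],
    [0.4,[0,-13,7],[0,0,0]],
    [0.4,[0,-18,7],[0,0,0]],
    [0.4,[0,-23,7],[0,0,0]]
  ]
}}

```text
time_s: 2.75
ee_pos: [502.5, -88.0, 12.3]
ee_rot: [180.0, -0.0, -2.5]
force: [0.2, -2.0, 0.9]
gripper_width: 54.4
```

Request:
{"name": "drive_tool", "arguments": {
  "series": [
    [0.4,[0,-4,0],[0,0,0]],
    [0.4,[0,-8,0],[0,0,0]],
    [0.4,[0,-12,0],[0,0,0]],
    [0.4,[0,-16,0],[0,0,0]],
    [0.4,[0,-20,0],[0,0,0]]
  ]
}}

```text
time_s: 3.25
ee_pos: [503.4, -68.7, 12.3]
ee_rot: [180.0, -0.0, -2.5]
force: [-0.0, -5.0, 3.0]
gripper_width: 54.7
```

```bash
python3 -c "
from h import *
grab('top','t2')
delta((503,-38,12),-2.7)
crop('t2',165,190,405,280,3,'c3')"
```

```text
t 3.3 pos [503.3 -68.1  12.2] yaw [ 1.7999e+02 -2.0000e-02 -2.5000e+00] w 54.9 F [ 0.2 -3.   2.6]
shift [ -1.6 -30.1   0.2] rz 0.004
```

View pics/c3.png

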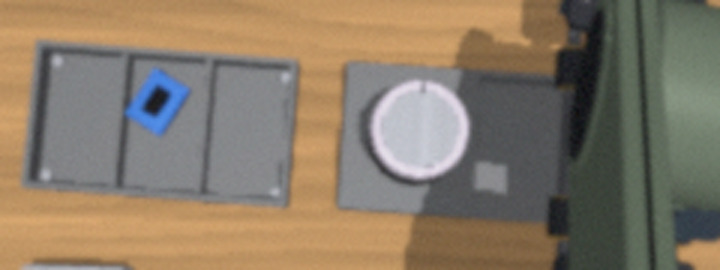

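Request:
{"name": "drive_tool", "arguments": {
  "series": [
    [0.4,[0,-4,0],[0,0,0]],
    [0.4,[0,-8,0],[0,0,0]],
    [0.4,[0,-12,0],[0,0,0]],
    [0.4,[0,-16,0],[0,0,0]],
    [0.4,[0,-20,0],[0,0,0]]
  ]
}}

```text
time_s: 3.8
ee_pos: [504.0, -48.8, 12.2]
ee_rot: [180.0, 0.0, -2.5]
force: [-0.1, -5.8, 4.3]
gripper_width: 54.9
```

Request:
{"name": "drive_tool", "arguments": {
  "series": [
    [0.4,[0,-1,0],[0,0,0]],
    [0.4,[0,-2,0],[0,0,0]],
    [0.4,[0,-3,0],[0,0,0]],
    [0.4,[0,-4,0],[0,0,0]],
    [0.4,[0,-5,0],[0,0,0]]
  ]
}}

```text
time_s: 4.3
ee_pos: [504.1, -44.0, 12.2]
ee_rot: [180.0, 0.0, -2.5]
force: [0.1, -5.1, 3.3]
gripper_width: 54.7
```

Request:
{"name": "drive_tool", "arguments": {
  "series": [
    [0.4,[0,-1,0],[0,0,0]],
    [0.4,[0,-2,0],[0,0,0]],
    [0.4,[0,-3,0],[0,0,0]],
    [0.4,[0,-4,0],[0,0,0]],
    [0.4,[0,-5,0],[0,0,0]]
  ]
}}

```text
time_s: 4.8
ee_pos: [504.4, -39.0, 12.2]
ee_rot: [180.0, 0.0, -2.5]
force: [-0.1, -7.1, 4.1]
gripper_width: 54.8
```

```bash
python3 -c "
from h import *
grab('top','t3')
delta((503,-38,12),-2.7)
crop('t3',165,190,405,280,3,'c4')"
```

```text
t 4.85 pos [504.3 -39.   12.2] yaw [ 1.7995e+02  1.0000e-02 -2.4900e+00] w 54.7 F [ 0.2 -5.8  4.4]
shift [-1.4 -0.9  0.2] rz 0.004
```

View pics/c4.png

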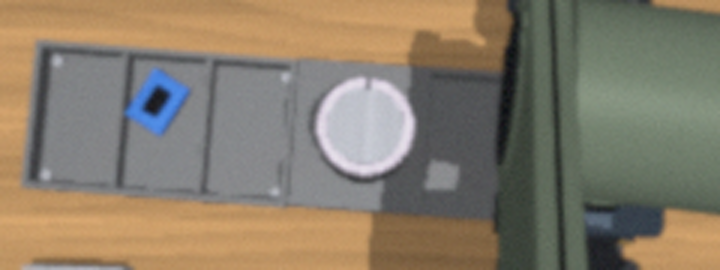

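Nearly closed; keep going slowly until the force jumps.

Request:
{"name": "drive_tool", "arguments": {
  "series": [
    [0.4,[0,-0.5,0],[0,0,0]],
    [0.4,[0,-1,0],[0,0,0]],
    [0.4,[0,-1.5,0],[0,0,0]],
    [0.4,[0,-2,0],[0,0,0]],
    [0.4,[0,-2,0],[0,0,0]]
  ]
}}

```text
time_s: 5.35
ee_pos: [504.4, -38.9, 12.2]
ee_rot: [179.8, 0.0, -2.4]
force: [-0.9, -15.0, 4.5]
gripper_width: 54.7
```

Request:
{"name": "drive_tool", "arguments": {
  "series": [
    [0.4,[0,-0.5,0],[0,0,0]],
    [0.4,[0,-1,0],[0,0,0]],
    [0.4,[0,-1.5,0],[0,0,0]],
    [0.4,[0,-1.5,0],[0,0,0]],
    [0.4,[0,-1.5,0],[0,0,0]]
  ]
}}

```text
time_s: 5.85
ee_pos: [504.4, -38.9, 12.3]
ee_rot: [179.7, 0.0, -2.4]
force: [-2.4, -21.0, 3.6]
gripper_width: 54.8
```

Position has stalled at y=-38.9 while the force rose to 21 N, so the module is in contact. Back off and verify.

Request:
{"name": "drive_tool", "arguments": {
  "series": [
    [0.4,[0,2,0],[0,0,0]],
    [0.4,[0,6,0],[0,0,0]],
    [0.4,[0,16,0],[0,0,0]],
    [0.4,[0,36,0],[0,0,0]],
    [0.4,[0,56,0],[0,0,0]]
  ]
}}

```text
time_s: 6.35
ee_pos: [501.6, -91.0, 11.5]
ee_rot: [-179.9, 0.1, -2.5]
force: [0.4, -0.0, 0.3]
gripper_width: 54.6
```

Request:
{"name": "drive_tool", "arguments": {
  "series": [
    [0,[0,0,-45],[0,0,0]],
    [0,[0,0,-90],[0,0,0]],
    [0,[0,0,-135],[0,0,0]],
    [0,[0,0,-180],[0,0,0]],
    [0,[0,20,-185],[0,0,0]]
  ]
}}

```text
time_s: 6.85
ee_pos: [504.1, -110.2, 202.6]
ee_rot: [180.0, -0.6, -2.4]
force: [1.1, -0.7, -1.0]
gripper_width: 90.1
```

```bash
python3 -c "
from h import *
grab('top','t4');grab('wrist','w4')
delta((509,74,200),-2.7)
crop('t4',165,195,275,270,7,'c5');crop('t4',255,200,350,270,8,'c6')"
```

```text
t 6.95 pos [ 501.9 -112.1  198.5] yaw [179.97  -0.19  -2.58] w 90.9 F [-1.   0.3 -0. ]
shift [  -1.3 -186.2   -1.5] rz 0.002
```

View pics/c5.png

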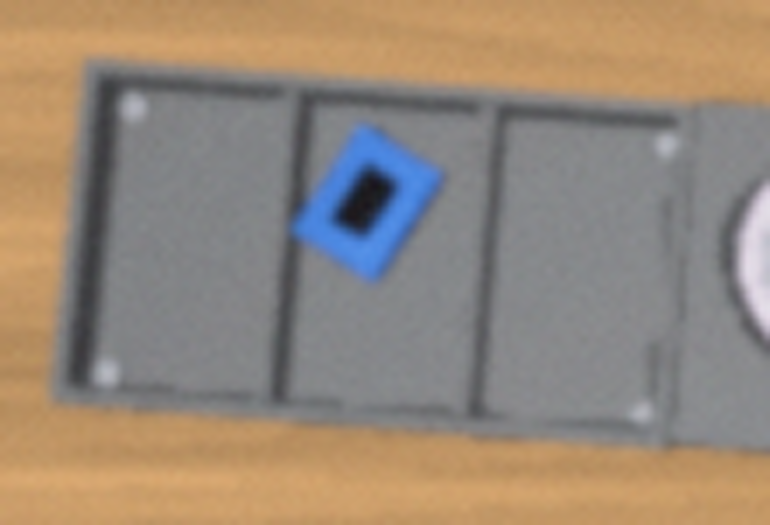

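View pics/c6.png

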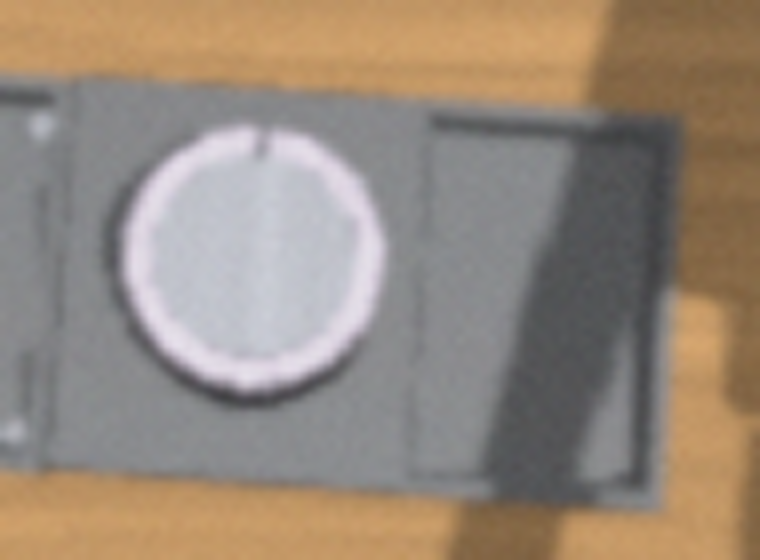

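View pics/w4.png

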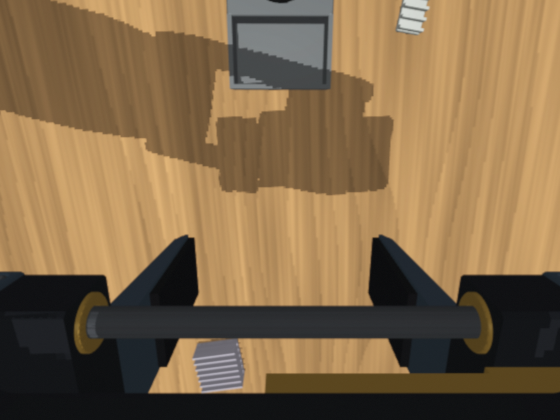

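Flush with no seam gap. The cap rim centre is at about crop (254, 258), with the mark still at the module's +x side. Next I locate the cap.

```bash
python3 - <<'E'
from h import *
print(pix2w('t4',(255+254/8,200+258/8),125))
a=pix2w('t4',(255+683/8,200+118/8),35);b=pix2w('t4',(255+662/8,200+508/8),35)
print(a,b,np.degrees(np.arctan2(*(a-b)[[1,0]])))
# front seam top/bottom in c5 : (695,105),(672,448) 
c=pix2w('t4',(255+75/8,200+80/8),35);d=pix2w('t4',(255+47/8,200+470/8),35);print(c,d)
m=(a[:2]+b[:2]+c[:2]+d[:2])/4;print('ctr',m)
v=((c+d)/2-(a+b)/2)[:2];print('can',m+v/np.linalg.norm(v)*26, np.linalg.norm(v), np.degrees(np.arctan2(-v[0],v[1])))
E
```

```text
[509.36328096  74.76658462 125.        ]
[550.15426057 -22.45472317  35.        ] [461.56592543 -18.7371434   35.        ] -2.4029882500368447
[555.34834686 116.60873278  35.        ] [466.6284808  120.18324825  35.        ]
ctr [508.42425342  48.90002861]
can [509.3829111   74.88234905] 139.08650026223629 -2.113057395800099
```

Request:
{"name": "drive_tool", "arguments": {
  "series": [
    [0,[-1.3,-47,-2],[0,0,0]],
    [0,[-1.3,-94,-2],[0,0,0]],
    [0,[-1.3,-140,-2],[0,0,0]],
    [0,[-1.3,-175,-2],[0,0,0]],
    [0,[-1.3,-188,-2],[0,0,0]]
  ]
}}

```text
time_s: 7.45
ee_pos: [506.9, 80.0, 197.3]
ee_rot: [-179.9, 0.2, -2.3]
force: [-0.6, -0.6, 0.9]
gripper_width: 90.8
```

Request:
{"name": "drive_tool", "arguments": {
  "series": [
    [0,[0,0,20],[0,0,0]],
    [0,[0,0,40],[0,0,0]],
    [0,[0,0,55],[0,0,0]],
    [0,[0,0,65],[0,0,0]],
    [0,[0,0,65],[0,0,0]]
  ]
}}

```text
time_s: 7.95
ee_pos: [506.8, 76.3, 132.0]
ee_rot: [180.0, 0.3, -2.6]
force: [-0.3, 0.1, 0.5]
gripper_width: 91.4
```

```bash
python3 -c "
from h import *
grab('scene','s5');grab('wrist','w5')
delta((509.4,75.5,90),-2.5)"
```

```text
t 8.05 pos [508.3  76.6 134. ] yaw [-1.7999e+02  2.0000e-02 -2.5500e+00] w 91.0 F [-0.2 -0.3 -0.4]
shift [ 1.1  1.1 44. ] rz -0.001
```

View pics/w5.png

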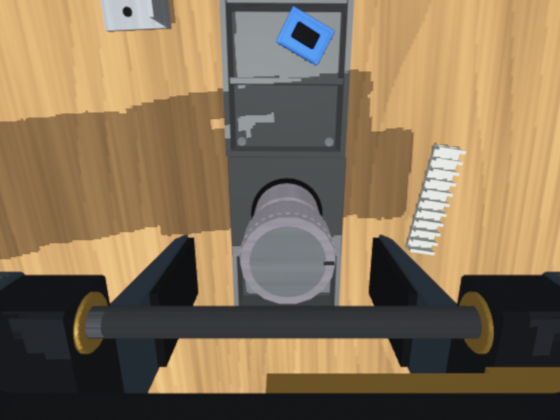

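View pics/s5.png

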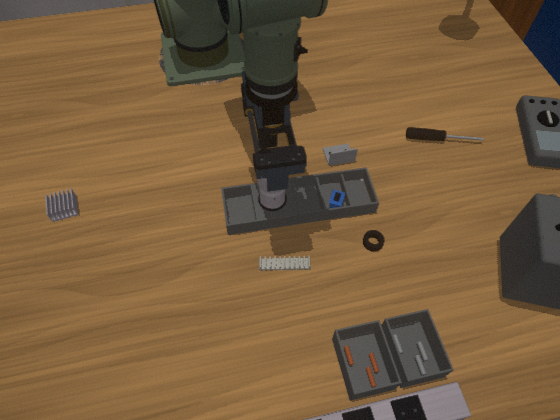

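The wrist view shows the cap top centred near (288, 261) between the open fingers. I'll cross-check it with that camera.

```bash
python3 - <<'E'
from h import *
crop('w5',220,200,360,310,5,'c7')
print(pix2w('w5',(288,261),125), w2pix('w5',(509.4,74.8,125)))
E
```

```text
[510.27633586  75.12137682 125.        ] [286.42588143 261.59781193]
```

View pics/c7.png

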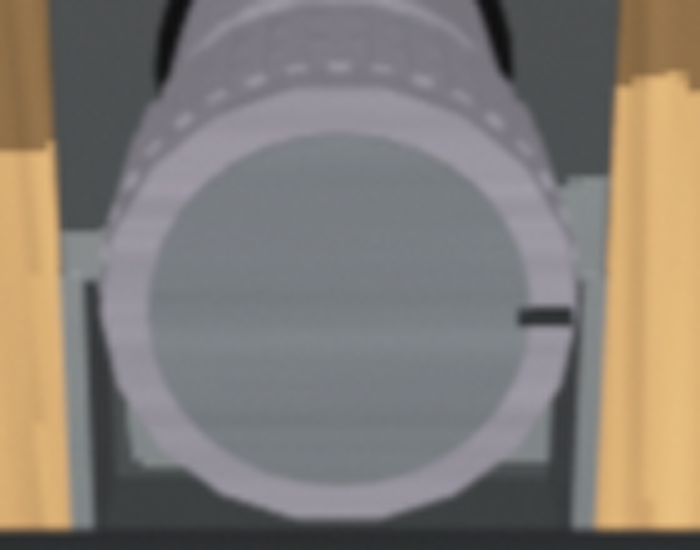

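Request:
{"name": "drive_tool", "arguments": {
  "series": [
    [0,[1.5,0.9,12],[0,0,0]],
    [0,[1.5,0.9,24],[0,0,0]],
    [0,[1.5,0.9,36],[0,0,0]],
    [0,[1.5,0.9,44],[0,0,0]],
    [0,[1.5,0.9,44],[0,0,0]]
  ]
}}

```text
time_s: 8.55
ee_pos: [508.6, 75.8, 88.3]
ee_rot: [180.0, 0.2, -2.5]
force: [-0.0, 0.2, -0.6]
gripper_width: 91.3
```

Request:
{"name": "drive_tool", "arguments": {
  "series": [
    [0.25,[0,0,0],[0,0,0]],
    [0.33,[0,0,0],[0,0,0]],
    [0.36,[0,0,0],[0,0,0]],
    [0.39,[0,0,0],[0,0,0]],
    [0.42,[0,0,0],[0,0,0]]
  ],
  "squeeze": 15
}}

```text
time_s: 9.05
ee_pos: [509.9, 75.9, 90.2]
ee_rot: [-180.0, -0.0, -2.5]
force: [0.1, 0.0, 0.0]
gripper_width: 55.0
```

Request:
{"name": "drive_tool", "arguments": {
  "series": [
    [0.5,[0,0,0],[0,0,0]],
    [0.6,[0,0,0],[0,0,0]],
    [0.8,[0,0,0],[0,0,0]],
    [1,[0,0,0],[0,0,0]],
    [1,[0,0,0],[0,0,0]]
  ],
  "squeeze": 50
}}

```text
time_s: 9.55
ee_pos: [509.9, 75.9, 90.2]
ee_rot: [-180.0, -0.0, -2.5]
force: [-0.1, -1.2, 2.0]
gripper_width: 52.7
```

Request:
{"name": "drive_tool", "arguments": {
  "series": [
    [1,[0,0,1],[0,0,0]],
    [1,[0,0,2],[0,0,0]],
    [1,[0,0,3],[0,0,0]],
    [1,[0,0,4],[0,0,0]],
    [1,[0,0,5],[0,0,0]]
  ]
}}

```text
time_s: 10.05
ee_pos: [509.9, 75.9, 85.6]
ee_rot: [-180.0, -0.0, -2.5]
force: [-1.9, -0.7, 8.0]
gripper_width: 53.2
```

Request:
{"name": "drive_tool", "arguments": {
  "series": [
    [1,[0,0,1],[0,0,0]],
    [1,[0,0,2],[0,0,0]],
    [1,[0,0,2.5],[0,0,0]],
    [1,[0,0,2.5],[0,0,0]],
    [1,[0,0,2.5],[0,0,0]]
  ]
}}

```text
time_s: 10.55
ee_pos: [510.0, 75.9, 83.6]
ee_rot: [-180.0, -0.1, -2.5]
force: [-2.8, 0.4, 10.4]
gripper_width: 53.1
```

```bash
python3 -c "
from h import *
grab('wrist','w6')
delta((509.4,75.5,83),67.5); print(env.state()['torque'])"
```

```text
t 10.6 pos [510.   75.9  83.6] yaw [-1.7999e+02 -6.0000e-02 -2.5200e+00] w 53.3 F [-1.9 -0.2 10.3]
shift [-0.5  0.4  0.6] rz -1.222
[-0.11030698  0.4502276   0.00164486]
```

View pics/w6.png

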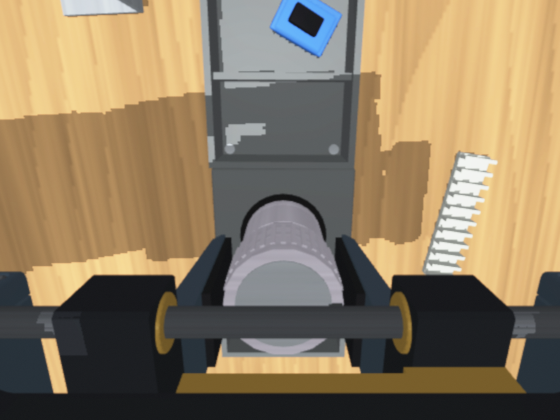

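Request:
{"name": "drive_tool", "arguments": {
  "series": [
    [1,[0,0,1],[0,0,-0.04]],
    [1,[0,0,1],[0,0,-0.09]],
    [1,[0,0,1],[0,0,-0.15]],
    [1,[0,0,1],[0,0,-0.22]],
    [1,[0,0,1],[0,0,-0.29]]
  ]
}}

```text
time_s: 11.1
ee_pos: [510.6, 76.1, 82.9]
ee_rot: [180.0, -0.1, 14.2]
force: [-0.6, -0.5, 10.8]
gripper_width: 53.0
```

```bash
python3 -c "
from h import *
grab('top','t7');crop('t7',165,190,405,280,3,'c8')
delta((509.4,75.5,83),67.5); print(env.state()['torque'])"
```

```text
t 11.15 pos [510.6  76.1  82.9] yaw [ 1.7999e+02 -1.5000e-01  1.4370e+01] w 53.3 F [-1.3  0.1 11.4]
shift [-1.3  0.2 -0.1] rz -0.927
[-0.074498    0.29374263  0.01555715]
```

View pics/c8.png

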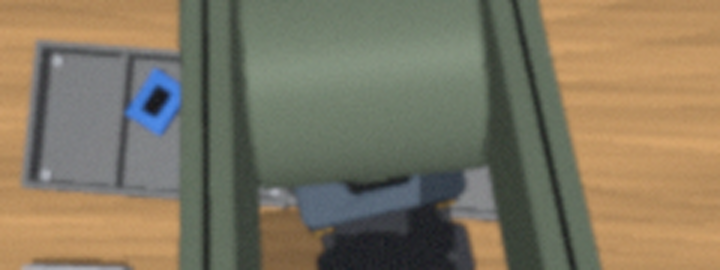

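Request:
{"name": "drive_tool", "arguments": {
  "series": [
    [1,[0,0,0],[0,0,-0.07]],
    [1,[0,0,0],[0,0,-0.14]],
    [1,[0,0,0],[0,0,-0.21]],
    [1,[0,0,0],[0,0,-0.28]],
    [1,[0,0,0],[0,0,-0.35]]
  ]
}}

```text
time_s: 11.65
ee_pos: [510.8, 76.1, 82.9]
ee_rot: [179.9, -0.2, 34.3]
force: [-1.2, -0.2, 10.3]
gripper_width: 53.0
```

```bash
python3 -c "
from h import *
grab('wrist','w8')
delta((509.4,75.5,83),69); print(env.state()['torque'])"
```

```text
t 11.7 pos [510.8  76.1  82.9] yaw [ 1.7994e+02 -1.5000e-01  3.4420e+01] w 53.4 F [-0.8  0.2 11.1]
shift [-1.5 -0.3 -0.1] rz -0.604
[-0.0493589   0.29215353 -0.02419287]
```

View pics/w8.png

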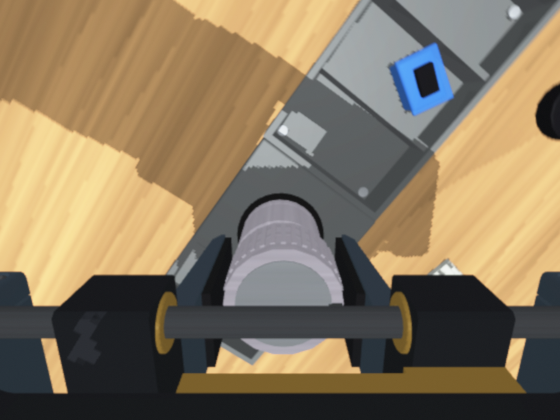

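The module is still aligned with the organiser and the cap is turning with the fingers. Continue the twist.

Request:
{"name": "drive_tool", "arguments": {
  "series": [
    [1,[0,0,0],[0,0,-0.07]],
    [1,[0,0,0],[0,0,-0.14]],
    [1,[0,0,0],[0,0,-0.21]],
    [1,[0,0,0],[0,0,-0.28]],
    [1,[0,0,0],[0,0,-0.35]]
  ]
}}

```text
time_s: 12.2
ee_pos: [510.1, 76.1, 82.7]
ee_rot: [180.0, -0.1, 54.3]
force: [-1.8, -0.2, 10.4]
gripper_width: 53.0
```

Request:
{"name": "drive_tool", "arguments": {
  "series": [
    [1,[0,0,0],[0,0,-0.07]],
    [1,[0,0,0],[0,0,-0.14]],
    [1,[0,0,0],[0,0,-0.21]],
    [1,[0,0,0],[0,0,-0.26]],
    [1,[0,0,0],[0,0,-0.26]]
  ]
}}

```text
time_s: 12.7
ee_pos: [509.7, 76.0, 82.7]
ee_rot: [180.0, -0.0, 69.1]
force: [-3.4, 0.4, 11.5]
gripper_width: 53.1
```

```bash
python3 -c "
from h import *
grab('wrist','w9')
delta((509.4,75.5,83),69); print(env.state()['torque'])"
```

```text
t 12.75 pos [509.7  76.   82.6] yaw [ 1.7998e+02 -3.0000e-02  6.9120e+01] w 53.4 F [-3.6  1.  11.7]
shift [-0.6 -0.1 -0.4] rz 0.002
[-0.02190042  0.51841654  0.09960461]
```

View pics/w9.png

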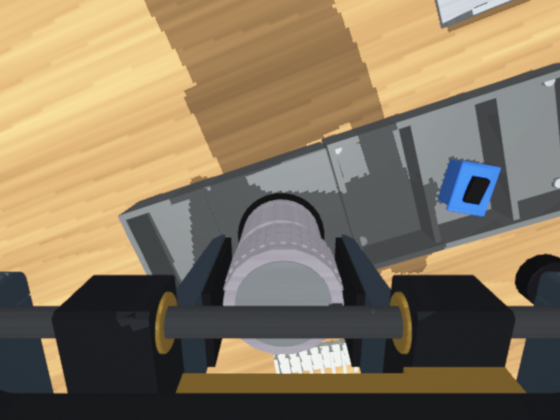

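Request:
{"name": "drive_tool", "arguments": {
  "series": [
    [1,[0,0,-2],[0,0,0]],
    [1,[0,0,-4],[0,0,0]],
    [1,[0,0,-6],[0,0,0]],
    [1,[0,0,-8],[0,0,0]],
    [1,[0,0,-10],[0,0,0]]
  ]
}}

```text
time_s: 13.25
ee_pos: [509.7, 76.0, 91.5]
ee_rot: [-180.0, -0.0, 69.1]
force: [0.1, 0.5, 2.0]
gripper_width: 53.1
```

Request:
{"name": "drive_tool", "arguments": {
  "series": [
    [1,[0,0,-3],[0,0,0]],
    [1,[0,0,-6],[0,0,0]],
    [1,[0,0,-9],[0,0,0]],
    [1,[0,0,-12],[0,0,0]],
    [1,[0,0,-15],[0,0,0]]
  ]
}}

```text
time_s: 13.75
ee_pos: [509.6, 75.9, 106.6]
ee_rot: [-180.0, 0.0, 69.1]
force: [0.1, 0.9, 0.1]
gripper_width: 52.8
```

Request:
{"name": "drive_tool", "arguments": {
  "series": [
    [1,[0,0,-12],[0,0,0]],
    [1,[0,0,-26],[0,0,0]],
    [1,[0,0,-40],[0,0,0]],
    [1,[0,0,-50],[0,0,0]],
    [1,[0,0,-54],[0,0,0]]
  ]
}}

```text
time_s: 14.25
ee_pos: [510.4, 76.0, 162.1]
ee_rot: [179.9, -0.1, 69.1]
force: [0.0, -0.2, -0.9]
gripper_width: 53.1
```

Request:
{"name": "drive_tool", "arguments": {
  "series": [
    [1,[0,0,0],[0,0,0]],
    [1,[0,0,0],[0,0,0]],
    [1,[0,0,0],[0,0,0]],
    [1,[0,0,0],[0,0,0]],
    [1,[0,0,0],[0,0,0]]
  ]
}}

```text
time_s: 14.75
ee_pos: [509.5, 75.9, 160.1]
ee_rot: [-180.0, 0.0, 69.1]
force: [0.1, -0.7, -0.7]
gripper_width: 53.5
```

```bash
python3 -c "
from h import *
grab('wrist','w10');grab('scene','s10');crop('s10',190,60,400,240,3.5,'c10');grab('top','t10');crop('t10',165,190,405,280,3,'c11')
delta((509.4,75.5,160),69)"
```

```text
t 14.9 pos [509.7  75.9 160.3] yaw [-179.98    0.     69.09] w 53.1 F [ 0.1 -0.4 -0.6]
shift [-0.4 -0.1  0.3] rz 0.002
```

View pics/w10.png

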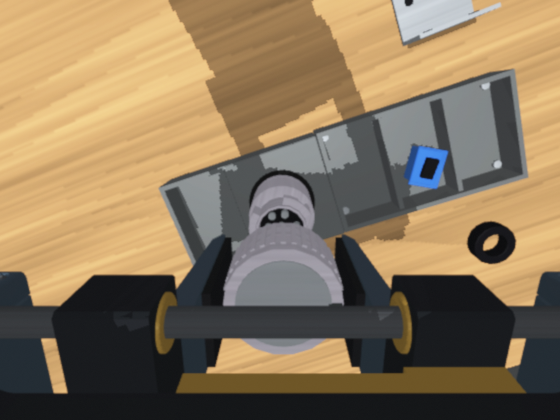

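View pics/c10.png

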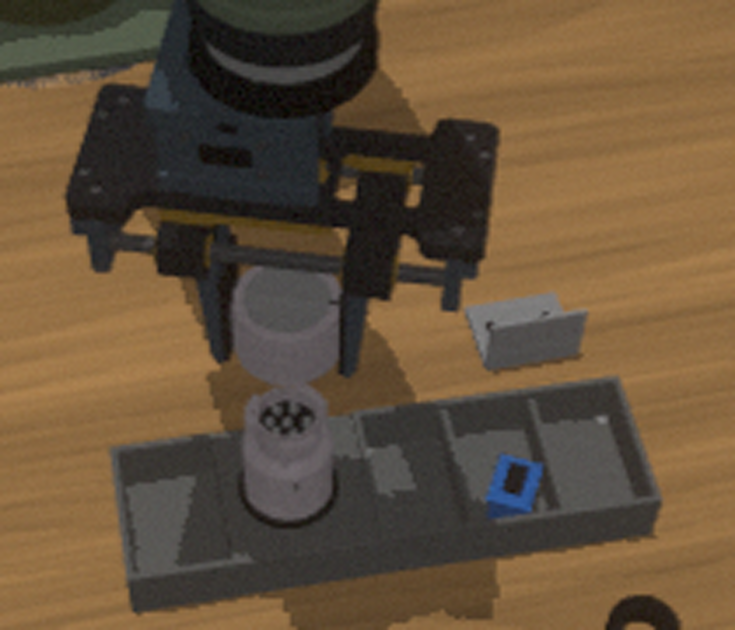

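View pics/c11.png

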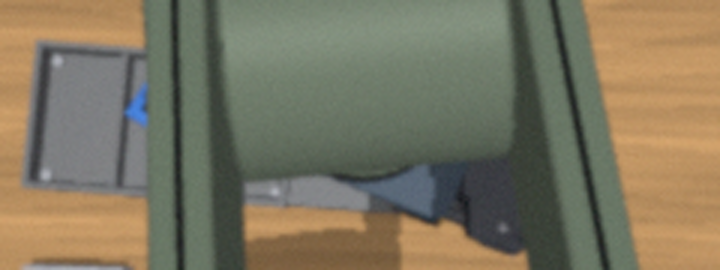

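The cap is held level above the open canister. The module is still flush with the organiser, and the objects near it are where they were. I'm handing the job in.

```bash
python3 -c "
from h import *
print(env.job_done()); s=env.state(); print(s['time_s'],s['ee_pos'],s['gripper_width'])"
```

```text
the job is handed in; nothing more can be done
None
the job is handed in; nothing more can be done
```

The module is pushed flush against the organiser, the cap is off, and the job is handed in. I have no verdict, because the interface doesn't report one.

- **Push:** I pushed the tray end with both fingers about 47 mm, until it stopped moving and the force rose to 21 N. The top view afterwards showed no gap at the seam, and the module's yaw was within about 0.6° of the organiser's.
- **Cap:** I gripped it at 50 N, pressed it down about 7 mm (10–11 N), twisted it about 71.6° anticlockwise and lifted it off. The force fell to nearly zero once it was clear.
- **Last checks at 14.9 s:** The cap was held at 53 mm opening and looked level. Going by the tool height, its lower edge was about 6 cm above the mouth, and its axis was within about 2 mm of it. The canister was visibly open, and in the scene and wrist views the module was upright and still against the organiser.
- **Not fully checked:** In the last top view the arm hid most of the seam. I judged the other objects by eye; the ones in view looked unmoved, but I did not measure them. No check failed or disagreed.

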